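# Take the bearing play out of a carton guide wheel

### The arm

A 7-joint arm with a two-finger parallel gripper is mounted at the origin on the work surface. World frame = base frame: x ahead of the robot, y to its left, z up, the work surface at z = 0. Lengths are in mm, angles in rad, forces in N, time in s.
With the tool pointing down it reaches from about 350 to 900 mm from the base axis. Payload 7.2 kg.
Tool frame: the origin (TCP) lies on the mounting face of the last link; the fingertips stand 173 mm ahead of it and the grasp point (between the pads) lies 155 mm ahead of it (manip.pinch_z is the distance from the TCP to the grasp point, in mm); z points along the fingers, x is the direction in which the jaws open and shut, and the axes are right-handed (so a half turn about z gives the same grasp; the last joint's range is limited). The gripper opens to 85 mm and grips with 20 to 120 N. Pads are 22 mm wide; open, the fingers measure 114 mm over their backs; the gripper's body (76 mm by 85 mm) begins 54 mm behind the grasp point. The pads swing forward as they close: fully open they stand 13 mm farther back than shut.
Start: joints at [-1.248, 0.411, -0.013, 1.596, 0.006, 1.134, -0.082], TCP at [238.088, 577.873, 404.697] pointing down, gripper open.
Joint ranges: [-2.95, 2.95], [-0.29, 1.99], [-1.47, 1.44], [0.14, 2.54], [-1.03, 4.17], [0.13, 1.85], [-2.86, 2.86]. Speed limits (rad/s): [2.39, 2.39, 3.01, 3.01, 3.14, 3.14, 3.14].

### API

Orientations are given as a unit quaternion [w, x, y, z].
In Python, from plant import manip gives the robot as it stands. The module is installed in compiled form; this text tells all that it offers.
- The arm moves only by the shell command python3 -m creep 'ROWS' [FORCE]. ROWS is JSON, a list of rows, each an object of numbers: "dx", "dy", "dz": the shift along the tool's x, y, z in mm; "ax", "ay", "az": the turn, a rotation vector about the tool's x, y, z in degrees; "grip": the closure, from -1 (fully open) to 1 (shut). A call has 1 to 5 rows; each row is the pose to reach, as a shift and turn from the pose measured when the call began, along the tool's axes at that moment; what a row does not reach only later rows make up. A row lasts 1/8 s, in which the tool goes at most 62.5 mm and 10.7 degrees, less where a joint would pass 70% of its speed; a pose out of reach is approached as far as the arm can. A call with a gripper value outside its range is refused whole. The fingers move at their own pace and stop on an object; FORCE is the grip in N (left out, the last holds). Time passes only in rows, so rows that repeat a pose let the fingers close. It gives the time, the measured TCP pose, the force and the opening at its end, in the units of the state.
- manip.get_state(): the state, without advancing time (a new reading comes with each control period).
- manip.get_image(name): name is "scene" or "top" or "wrist"; returns (picture, depth): 420x560x3 uint8, red, green, blue; 420x560 float32, mm along the optical axis (not along the pixel's ray), 0 where there is no reading.
- manip.calibration(name): a dict with "intrinsics" (3x3 intrinsics, pixels), "k1" (the pictures are not rectified: a ray, as slopes to the right and down, at radius r is drawn at 1 + k1 r^2 times it, then the intrinsics apply), "rvec" (rotation vector, rad) and "tvec" (3), from world to camera coordinates, as OpenCV has them. Camera axes: x right, y down, z forward; pixel columns grow to the right and rows downward; lengths in mm; the calibration is good to about 2 mm. A picture is of the moment at which its call begins: read the wrist's pose just before it. calibration takes no time and is no camera call; for the wrist camera it gives the pose at the moment of the call.
- manip.sign_off(): hands the job in, once; it reports no verdict.
The state is a dict: "t": time; "q": joint angles; "joint_vel": joint speeds; "joint_efforts": joint torques, N m; "tool_pos": TCP position; "orientation": TCP orientation; "contact_force": force on the tool from outside, world axes, zero at the start; "torque": the same for the moment, N m; "gripper_width": opening from 0.0 (shut) to 1.0 (fully open).
Only numpy, scipy, OpenCV 4.12 (cv2) and the standard library are available. Lean on these libraries where they do the work, as an engineer would, in place of code of your own. Each camera call takes 0.05 s, during which the arm holds its last target.

### The job

Feel this guide wheel for bearing play: with the fingers loosely astride the top of its rim, not clamping it, push it gently sideways along its axle, first to the left as seen from the robot (the unit's +y) until it meets its stop, then to the right until it meets its stop. Then turn the tee handle clockwise just far enough to take up all the play you felt, plus a nip of about ten degrees, no more. Let go and leave everything else on the bench where it is.

Things in the scene. Friction and masses are not known exactly. Their poses are not given: they have to be found in the camera images.
- unit: Guide-wheel unit bolted to the bench, fixed: grey plate 300 x 160 x 12 mm; an upright wheel between two steel cheeks (outer faces y = +-65 mm, tops 117 mm above the bench). Origin on the bench under the wheel's centre; y = the wheel's level axle; +x points from the wheel to the tee screw, 150 mm away; z up. Its yaw differs by up to 0.35 rad from the robot's axes.
- hub: Steel hub on the axle, origin at the wheel's centre 100 mm above the bench. With play, hub and wheel rock about the unit's x direction through this origin: the point rim_top moves freely (under 1.5 N, stays where left) along the unit's y by 3 to 8 mm to each side of upright, to a springy stop: about 4.5 N per further mm at rim_top. More than 18 N there is not gentle.
- wheel: The white plastic wheel on the hub, 160 mm diameter, spins freely on the axle; its rim is a round-section tyre 24 mm thick, which tilts freely between fingers that are astride it but a few mm open; fingers clamped on it resist the rocking with 5 N and more and hide the play. Origin at its centre.
- rim_top (a point): Middle of the tyre's round section at the top of the wheel: 168 mm above the bench when upright, 68 mm above the axle, 12 mm below the very top; 24 mm wide along the unit's y. Leans with the wheel. Push it here from above, fingers astride; keep the fingertips at least 140 mm above the bench (fork tines below).
- fork: Level steel fork plate, 8 mm thick; origin above the wheel's centre, 132 mm high. Its tines lie over the hub either side of the wheel (y = +-34 mm) with sprung pads under them. The tee screw lowers it 3 mm per rad. The pad-to-hub gap (differs, hidden) is the play: 1 rad of tee takes up 6.0 mm of rim_top's play to each side (half the free travel from stop to stop).
- tee (a joint): Turn of the tee screw, rad, grows clockwise from above (tightening), -0.2 to 3.0; at 0 the bar lies along the unit's x. Takes 0.12 N m loose, 0.2 snug; stays where left. Once the play is gone the pads press the hub by about 60 N per further rad. Good: about 10 degrees (0.18 rad) past no play, 10 N; 2 to 26 N is accepted; over 45 N ever is too much.
- tee_bar (a point): Centre of the tee handle's bar, on the vertical screw axis, 170 mm above the bench: a steel bar 70 mm long, 14 mm wide, 18 mm high. The fork plate's top is 136 mm above the bench under it.
- wrench_grip (a point): Open wrench, 170 mm long, lying on the bench; middle of its handle. Leave alone.
- bearing: Spare bearing ring, 52 mm across, 15 mm high, flat on the bench. Leave alone.
- tape: Roll of clear tape, 90 mm across, 48 mm high, lying. Leave alone.
- jar: White grease jar, 60 mm across, 70 mm high. Leave alone.
- roller: Grey spare roller standing on end, 44 mm across, 75 mm high. Leave alone.
- bowl: Green bowl, 120 mm across, 50 mm high. Leave alone.

How it is judged (in metres and radians):
On the way, in this order (a step that is already met when the one before it is completed fails the run):
1. the wheel is rocked to the left until it bears on its stop (rim top over 2.5 mm to the unit's +y, pads pressed with over 3 N) (y of rim_top in the frame of unit above 0.0025 m and contact force between fork and hub above 3 N), for 0.15 s.
2. then the wheel is rocked to the right until it bears on its stop (rim top over 2.5 mm to the unit's -y, pads pressed with over 3 N) (y of rim_top in the frame of unit below -0.0025 m and contact force between fork and hub above 3 N), for 0.15 s.
3. with nothing touching the wheel, the tee has brought the pads snug on the hub (2 to 26 N) (contact force between the fingers and hub below 0.05 N and contact force between fork and hub between 2 and 26 N), for 0.2 s.
At the end, for the whole second after the job is handed in: The pads press the hub with 2 to 26 N in all (play gone, not clamped hard), the rim top is upright within 2 mm and at rest (contact force between fork and hub between 2 and 26 N and y of rim_top in the frame of unit between -0.002 and 0.002 m and angular speed of hub below 0.05 rad/s); the robot touches nothing.
It fails at once if the hub is pressed by the pads with over 45 N: wheel levered too hard or screw overtightened (contact force between fork and hub above 45 N).
It fails at once if a bystander is moved by more than 30 mm (distance of any of wrench_grip, bearing, tape, jar, roller, bowl from where it was at the start of the episode above 0.03 m).
It also fails if it takes over 72 s, if anything falls off the work surface, if the arm or the gripper's body presses on something with over 40 N, if the wrist force passes 120 N, or if a joint passes its speed limit or range.

## Working session

There is one attempt and no reset: what is moved stays moved. The work goes in short steps, Python scripts to look and compute and a shell command to move; the robot and the scene stay as the last step left them, time stands still between calls to the robot, and variables do not carry over. Pictures are saved under pics/ and viewed, and the job is handed in when it is done.

```bash
mkdir -p pics; ls; python3 - <<'E'
from plant import manip
import cv2,numpy as np
print(manip.get_state())
for n in("scene","top","wrist"):
    c=manip.calibration(n);print(n,c)
    p,d=manip.get_image(n);cv2.imwrite(f"pics/{n}0.png",p[:,:,::-1]);np.save(f"pics/{n}0.npy",d)
E
```

```text
pics
{'t': 0.0, 'q': array([-1.2481468 ,  0.4119016 , -0.01273036,  1.5970518 ,  0.00558318,
        1.13427928, -0.08218387]), 'joint_vel': array([-9.71936093e-05, -4.39461134e-05, -4.84670604e-04, -3.96355808e-04,
        8.48713598e-04,  1.25882628e-03,  7.21211030e-04]), 'joint_efforts': array([-1.02185695e-05, -6.00624490e+01,  6.82140067e-01, -2.99403119e+01,
        1.37950995e-02,  1.04839518e-02,  1.32885685e-05]), 'tool_pos': array([238.03512462, 577.66256877, 403.84849688]), 'orientation': array([ 4.83559321e-04,  8.30941167e-01,  5.56359715e-01, -6.40289310e-04]), 'contact_force': array([ 1.20632954, -0.12875075,  0.34882107]), 'torque': array([-0.03867543,  0.00409377, -0.02718942]), 'gripper_width': 1.0007414530242171}
scene {'intrinsics': array([[530.92171821,   0.        , 277.49102956],
       [  0.        , 530.92171821, 214.53305201],
       [  0.        ,   0.        ,   1.        ]]), 'k1': -0.0732299222506777, 'rvec': array([ 2.18992582,  1.54267642, -0.41202862]), 'tvec': array([-177.38797247, -392.98522661, 1522.14011733])}
top {'intrinsics': array([[426.89676361,   0.        , 276.61132548],
       [  0.        , 426.89676361, 208.67032545],
       [  0.        ,   0.        ,   1.        ]]), 'k1': -0.07678525472758951, 'rvec': array([ 2.13411901, -2.17153169,  0.1730399 ]), 'tvec': array([   6.98765498,  552.45427123, 1021.2787287 ])}
wrist {'intrinsics': array([[289.35935729,   0.        , 277.27342768],
       [  0.        , 289.35935729, 208.48827765],
       [  0.        ,   0.        ,   1.        ]]), 'k1': 0.011125694281425331, 'rvec': array([-2.3716863 , -1.58863545, -0.26381059]), 'tvec': array([-623.54216468,  -42.75414481,  380.34127103])}
```

View pics/top0.png

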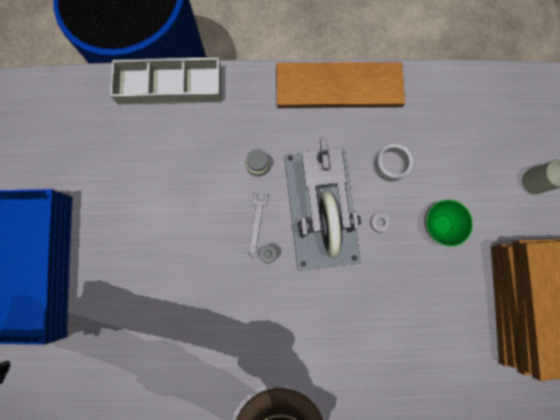

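View pics/scene0.png

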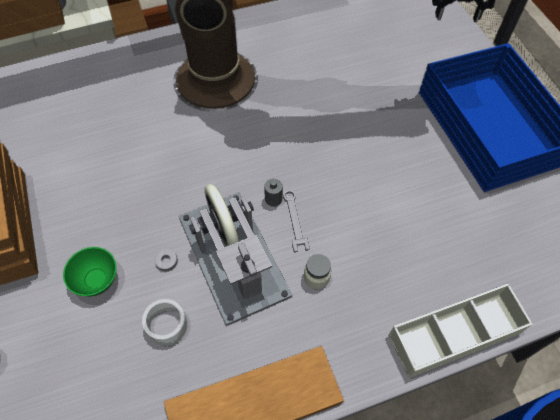

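View pics/wrist0.png

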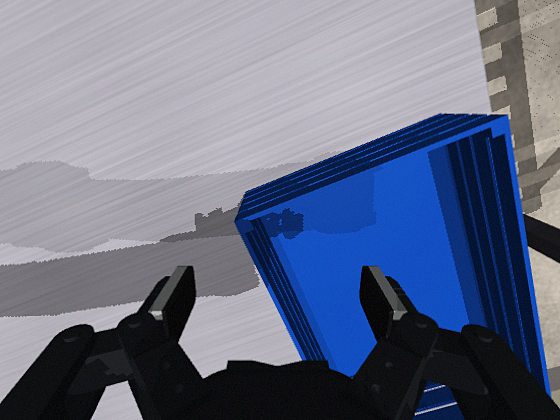

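The top picture shows the unit with the robot below it: wheel about (330,223), tee about (325,155). Next I'll measure the plate and the tee.

```bash
cat > h.py <<'E'
import numpy as np,cv2
from plant import manip
def cal(n):
    c=manip.calibration(n);R=cv2.Rodrigues(np.array(c["rvec"]))[0];return c["intrinsics"],c["k1"],R,np.array(c["tvec"])
def ray(n,uv,C=None):
    K,k1,R,t=C or cal(n)
    uv=np.atleast_2d(np.array(uv,float))
    s=cv2.undistortPoints(uv.reshape(-1,1,2),K,np.array([k1,0,0,0.]),None,None,None,(cv2.TERM_CRITERIA_EPS|cv2.TERM_CRITERIA_COUNT,50,1e-10)) if False else cv2.undistortPoints(uv.reshape(-1,1,2),K,np.array([k1,0,0,0.]))
    s=s.reshape(-1,2);v=np.c_[s,np.ones(len(s))]
    return -R.T@t, v@R   # origin, dirs (z_cam=1)
def onz(n,uv,z,C=None):
    o,d=ray(n,uv,C);z=np.asarray(z);l=(z-o[2])/d[:,2];return o+d*l[:,None]
def cloud(n,D,C=None):
    h,w=D.shape;vv,uu=np.mgrid[:h,:w]
    o,d=ray(n,np.c_[uu.ravel(),vv.ravel()],C)
    return (o+d*D.reshape(-1,1)).reshape(h,w,3)
def proj(n,P,C=None):
    K,k1,R,t=C or cal(n)
    return cv2.projectPoints(np.atleast_2d(np.array(P,float)),cv2.Rodrigues(R)[0],t,K,np.array([k1,0,0,0.]))[0].reshape(-1,2)
E
python3 - <<'E'
from h import *
D=np.load("pics/top0.npy");p=cv2.imread("pics/top0.png")
X=cloud("top",D)
z=X[:,:,2]
print("bench z",np.median(z[280:300,380:420]))
roi=np.zeros(z.shape,bool);roi[130:285,270:375]=1
m=roi&(z>6)&(z<20)
print(m.sum(),np.median(z[m]))
big=max(cv2.findContours((roi&(z>7)).astype(np.uint8),0,2)[0],key=cv2.contourArea)
P=X[m][:,:2].astype(np.float32)
print("plate rect",cv2.minAreaRect(P))
m2=roi&(z>150)
n,l,s,c=cv2.connectedComponentsWithStats(m2.astype(np.uint8))
for i in range(1,n):
    if s[i,4]>8:
        q=X[l==i];print(s[i],np.median(q,0),q.min(0),q.max(0),cv2.minAreaRect(q[:,:2].astype(np.float32)))
cv2.imwrite("pics/topz.png",cv2.resize(p[130:285,265:380],None,fx=5,fy=3.8*5/3.8*0.75 if 0 else 3.8))
vis=np.clip(z/190*255,0,255).astype(np.uint8)
cv2.imwrite("pics/tophz.png",cv2.resize(cv2.applyColorMap(vis,2)[130:285,265:380],None,fx=3.8,fy=3.8,interpolation=0))
E
```

```text
bench z 0.8457908414253552
3784 13.034571297431057
plate rect ((566.6525268554688, -122.98121643066406), (265.4177551269531, 394.53143310546875), 87.02684020996094)
[320 138  10  32 223] [ 653.22889439 -107.23111945  180.00440981] [ 621.26809472 -117.53923363  163.79056273] [689.86920275 -99.67801889 187.69304552] ((655.3976440429688, -108.56277465820312), (68.34026336669922, 14.806672096252441), 3.0398452281951904)
[324 194  17  55 634] [ 503.29067223 -121.03015308  171.04294461] [ 398.92321665 -139.19685029  150.02313324] [ 567.59104508   14.7314144  1090.37059913] ((458.6295166015625, -87.10765075683594), (91.09554290771484, 217.8204345703125), 53.0776481628418)
```

View pics/topz.png

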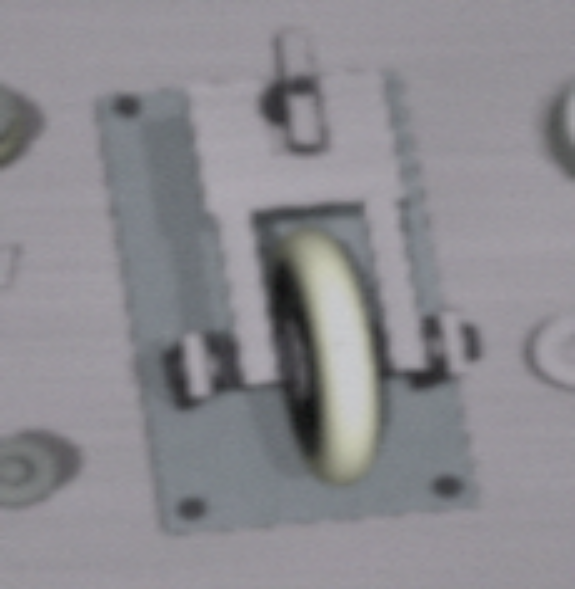

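View pics/tophz.png

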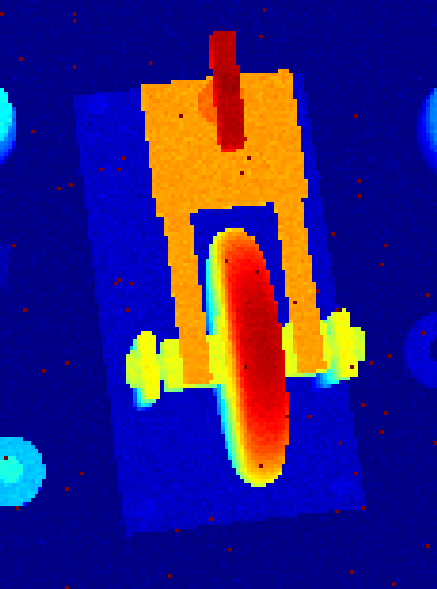

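```bash
python3 - <<'E'
from h import *
D=np.load("pics/top0.npy");X=cloud("top",D);z=cv2.medianBlur(X[:,:,2].astype(np.float32),3)
roi=np.zeros(z.shape,bool);roi[130:285,275:372]=1
def comp(m):
    n,l,s,c=cv2.connectedComponentsWithStats(m.astype(np.uint8));i=1+np.argmax(s[1:,4]);return l==i
m=comp(roi&(z>7)&(z<20))
uv=np.argwhere(m)[:,::-1]
P=onz("top",uv,12)[:,:2].astype(np.float32)
(c,s,a)=cv2.minAreaRect(P);print("plate",c,s,a,cv2.boxPoints((c,s,a)))
def mid(m,zz,name):
    uv=np.argwhere(m)[:,::-1];Q=onz("top",uv,zz)[:,:2].astype(np.float32);print(name,m.sum(),np.median(z[m]),cv2.minAreaRect(Q),Q.mean(0))
    q=Q-Q.mean(0);w,v=np.linalg.eigh(q.T@q);e=v[:,1];print("  axis yaw",np.degrees(np.arctan(e[1]/e[0])),"half", np.percentile(q@e,[0,1,99,100]))
fk=comp(roi&(z>130)&(z<142)&(np.arange(420)[:,None]<190));mid(fk,136,"fork")
tee=comp(roi&(z>160)&(np.arange(420)[:,None]<180));mid(tee,179,"tee")
wh=comp(roi&(z>172)&(np.arange(420)[:,None]>185));mid(wh,177,"wheeltop")
E
```

```text
plate (557.526611328125, -117.9146499633789) (302.4645690917969, 161.00070190429688) 5.546170711517334 [[ 399.2221    -52.407425]
 [ 414.78253  -212.65442 ]
 [ 715.8311   -183.42188 ]
 [ 700.2707    -23.174881]]
fork 1289 137.04486 ((627.299072265625, -111.02628326416016), (99.98394775390625, 92.77147674560547), 5.486382007598877) [ 628.348   -111.13123]
  axis yaw 86.8073 half [-49.28477478 -46.98326843  48.49067352  51.18240738]
tee 219 179.8963 ((653.9152221679688, -107.63497924804688), (71.20217895507812, 15.676755905151367), 3.525933265686035) [ 654.2836   -107.453606]
  axis yaw 2.89436 half [-35.18204117 -34.88272133  35.36090164  35.97032166]
wheeltop 284 176.61906 ((506.119873046875, -122.35003662109375), (70.27650451660156, 22.789087295532227), 5.908568382263184) [ 506.03003 -122.59843]
  axis yaw 5.41701 half [-35.23082352 -33.53938061  32.93860046  35.03401566]
```

```bash
cat > go.py <<'E'
import sys
from h import *
from scipy.spatial.transform import Rotation as Ro
YAW=np.radians(5.5);W=np.array([504.8,-121.9]);ex=np.array([np.cos(YAW),np.sin(YAW)]);ey=np.array([-ex[1],ex[0]])
def Rt(q):return Ro.from_quat([q[1],q[2],q[3],q[0]])
def rep(target,yawdeg):
    "target TCP xyz world; yawdeg: angle of tool x in world, tool down"
    s=manip.get_state();R=Rt(s["orientation"]);p=s["tool_pos"]
    a=np.radians(yawdeg);x=np.array([np.cos(a),np.sin(a),0]);zt=np.array([0,0,-1.]);T=Ro.from_matrix(np.c_[x,np.cross(zt,x),zt])
    d=R.inv().apply(np.array(target)-p);r=(R.inv()*T).as_rotvec(degrees=True)
    u=p[:2]-W
    print("t %.2f p %s unit xy %.1f %.1f w %.3f F %s q7 %.2f"%(s["t"],p.round(1),u@ex,u@ey,s["gripper_width"],s["contact_force"].round(1),s["q"][6]))
    print("d",d.round(1),"rot",r.round(1))
# args: unit x, unit y, z, tool yaw relative to unit
ux,uy,z,yr=map(float,sys.argv[1:5]);P=W+ux*ex+uy*ey
rep([P[0],P[1],z],yr+5.5)
E
python3 go.py 0 0 400 90
python3 -m creep '[{"dx":-50,"dy":35,"az":-5},{"dx":-95,"dy":80,"az":-10},{"dx":-140,"dy":125,"az":-15},{"dx":-185,"dy":170,"az":-20},{"dx":-230,"dy":215,"az":-25}]'
python3 go.py 0 0 400 90
```

```text
t 0.15 p [238.  577.7 404.1] unit xy -198.5 722.0 w 0.999 F [ 0.2 -0.8  0.1] q7 -0.08
d [-545.3  513.1    4.8] rot [ -0.    0.1 -27.9]
t 0.15 p [238.  577.7 404.1] unit xy -198.5 722.0 w 0.999 F [ 0.2 -0.8  0.1] q7 -0.08
d [-545.3  513.1    4.8] rot [ -0.    0.1 -27.9]validation failed for argument at $[0]...
```

```bash

python3 -m creep '[{"dx":-40,"dy":40,"dz":0,"ax":0,"ay":0,"az":-5,"grip":-1},{"dx":-80,"dy":80,"dz":0,"ax":0,"ay":0,"az":-10,"grip":-1},{"dx":-120,"dy":120,"dz":0,"ax":0,"ay":0,"az":-15,"grip":-1},{"dx":-160,"dy":160,"dz":0,"ax":0,"ay":0,"az":-20,"grip":-1},{"dx":-200,"dy":200,"dz":0,"ax":0,"ay":0,"az":-25,"grip":-1}]'
python3 go.py 0 0 400 90
```

```text
t: 0.78
tool_pos: [347.2, 314.7, 404.3]
orientation: [0.0, 0.69, 0.724, -0.001]
contact_force: [0.4, -0.0, -0.1]
gripper_width: 0.998
t 0.78 p [347.2 314.7 404.3] unit xy -115.0 449.7 w 0.998 F [ 0.4 -0.  -0.1] q7 0.78
d [-443.7  136.3    4.7] rot [-0.   0.1 -2.7]
```

```bash

python3 -m creep '[{"dx":-55,"dy":17,"dz":0,"ax":0,"ay":0,"az":-1,"grip":-1},{"dx":-110,"dy":34,"dz":0,"ax":0,"ay":0,"az":-2,"grip":-1},{"dx":-165,"dy":51,"dz":0,"ax":0,"ay":0,"az":-2.7,"grip":-1},{"dx":-220,"dy":68,"dz":0,"ax":0,"ay":0,"az":-2.7,"grip":-1},{"dx":-275,"dy":85,"dz":0,"ax":0,"ay":0,"az":-2.7,"grip":-1}]'
python3 go.py 0 0 400 90
```

```text
t: 1.4
tool_pos: [445.6, 42.3, 404.7]
orientation: [0.0, 0.672, 0.74, -0.0]
contact_force: [1.7, -0.2, 0.8]
gripper_width: 0.998
t 1.40 p [445.6  42.3 404.7] unit xy -43.1 169.1 w 0.998 F [ 1.7 -0.2  0.8] q7 1.50
d [-169.1   43.2    4.9] rot [ 0.  0. -0.]
```

```bash

python3 -m creep '[{"dx":-45,"dy":11,"dz":0,"ax":0,"ay":0,"az":0,"grip":-1},{"dx":-90,"dy":22,"dz":0,"ax":0,"ay":0,"az":0,"grip":-1},{"dx":-135,"dy":33,"dz":0,"ax":0,"ay":0,"az":0,"grip":-1},{"dx":-169,"dy":43,"dz":0,"ax":0,"ay":0,"az":0,"grip":-1},{"dx":-169,"dy":43,"dz":0,"ax":0,"ay":0,"az":0,"grip":-1}]'
python3 go.py 0 0 400 90
python3 - <<'E'
from h import *
for n in("wrist","top"):
    p,d=manip.get_image(n);cv2.imwrite(f"pics/{n}1.png",p[:,:,::-1]);np.save(f"pics/{n}1.npy",d)
import pickle;pickle.dump(cal("wrist"),open("pics/w1.pkl","wb"))
E
```

```text
t: 2.02
tool_pos: [504.7, -124.4, 404.6]
orientation: [0.001, 0.674, 0.739, -0.001]
contact_force: [-0.2, -0.2, -0.6]
gripper_width: 1.003
t 2.02 p [ 504.7 -124.4  404.6] unit xy -0.3 -2.5 w 1.003 F [-0.2 -0.2 -0.6] q7 1.92
d [2.5 0.3 4.6] rot [-0.   0.1 -0.3]
```

View pics/wrist1.png

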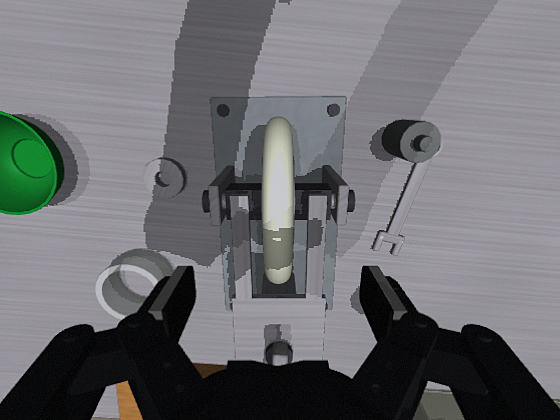

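```bash
cat > rim.py <<'E'
import sys,pickle
from h import *
YAW=np.radians(5.5);W=np.array([504.8,-121.9]);ex=np.array([np.cos(YAW),np.sin(YAW)]);ey=np.array([-ex[1],ex[0]])
def unit(P):
    u=P[:,:2]-W;return np.c_[u@ex,u@ey]
def wheel(p):
    "p bgr: yellowish mask"
    h=cv2.cvtColor(p,cv2.COLOR_BGR2HSV);return ((h[...,1]>28)&(h[...,0]>15)&(h[...,0]<45)&(h[...,2]>70))
if __name__=="__main__":
    C=pickle.load(open("pics/w1.pkl","rb"));p=cv2.imread("pics/wrist1.png");m=wheel(p);D=np.load("pics/wrist1.npy");X=cloud("wrist",D,C)
    for r in range(130,275,15):
        c=np.where(m[r,250:310])[0]+250
        if len(c): print(r,c.min(),c.max(),unit(onz("wrist",[[c.min(),r],[c.max(),r]],168,C)).round(1).tolist(), X[r,(c.min()+c.max())//2].round(1))
    # fork plate edges, cheeks
    print("fork",unit(onz("wrist",[[232,340],[326,340]],136,C)).round(1).tolist())
    print("tines mid", unit(onz("wrist",[[241,250],[318,250]],136,C)).round(1).tolist())
    print("plate",unit(onz("wrist",[[210,97],[346,97]],12,C)).round(1).tolist())
E
python3 rim.py
```

```text
130 265 265 [[-70.6, -9.0], [-70.6, -9.0]] [ 438.6 -139.2  121.7]
145 291 291 [[-60.5, 9.0], [-60.5, 9.0]] [ 446.6 -117.2  142. ]
190 263 263 [[-28.0, -11.1], [-28.0, -11.1]] [ 478.4 -135.7  166.4]
235 281 292 [[8.1, 2.3], [8.1, 10.8]] [ 507.9 -115.8  178. ]
250 276 291 [[21.0, -1.6], [21.0, 10.2]] [ 520.6 -116.7  177.4]
265 265 286 [[34.4, -10.5], [34.4, 6.4]] [ 535.8 -121.3  174. ]
fork [[139.8, -47.1], [139.8, 49.2]]
tines mid [[37.3, -33.7], [37.4, 36.5]]
plate [[-97.5, -78.9], [-97.4, 79.5]]
```

```bash
python3 - <<'E'
from rim import *
C=pickle.load(open("pics/w1.pkl","rb"));D=np.load("pics/wrist1.npy");X=cloud("wrist",D,C);z=cv2.medianBlur(X[...,2].astype(np.float32),3)
for r in range(195,260,8):
    c=np.where(z[r,245:315]>150)[0]+245
    e=unit(onz("wrist",[[c.min(),r],[c.max(),r]],168,C))
    print(r,c.min(),c.max(),e.round(1).tolist(),"mid y %.2f"%e[:,1].mean(),z[r,c].max())
f=(z>125)&(z<146);f[:290]=0
for r in(310,325,340):
    c=np.where(f[r,210:350])[0]+210;e=unit(onz("wrist",[[c.min(),r],[c.max(),r]],136,C));print("fork",c.min(),c.max(),e.round(1).tolist(),e[:,1].mean())
E
```

```text
195 262 293 [[-24.2, -11.9], [-24.2, 11.0]] mid y -0.43 174.73271
203 262 293 [[-18.0, -12.0], [-18.0, 11.1]] mid y -0.44 176.42453
211 262 293 [[-11.6, -12.1], [-11.6, 11.2]] mid y -0.44 177.84914
219 262 293 [[-5.2, -12.2], [-5.2, 11.3]] mid y -0.44 178.3638
227 262 293 [[1.4, -12.3], [1.4, 11.5]] mid y -0.44 179.11748
235 262 293 [[8.1, -12.5], [8.1, 11.6]] mid y -0.45 179.59671
243 263 293 [[14.9, -11.8], [14.9, 11.7]] mid y -0.06 178.8872
251 263 292 [[21.9, -11.9], [21.9, 11.0]] mid y -0.45 178.1016
259 264 292 [[29.0, -11.2], [29.0, 11.1]] mid y -0.05 175.82219
fork 233 324 [[103.0, -44.3], [103.0, 45.3]] 0.5241168402511249
fork 234 324 [[121.0, -44.2], [121.0, 46.2]] 1.038541844579754
fork 235 323 [[139.8, -44.0], [139.8, 46.2]] 1.0617878084217764
```

```bash

python3 -m creep '[{"dx":2.5,"dy":0,"dz":25,"ax":0,"ay":0,"az":0,"grip":0.06},{"dx":2.5,"dy":0,"dz":45,"ax":0,"ay":0,"az":0,"grip":0.06},{"dx":2.5,"dy":0,"dz":45,"ax":0,"ay":0,"az":0,"grip":0.06},{"dx":2.5,"dy":0,"dz":45,"ax":0,"ay":0,"az":0,"grip":0.06},{"dx":2.5,"dy":0,"dz":45,"ax":0,"ay":0,"az":0,"grip":0.06}]' 20
python3 go.py 0 0 318 90
python3 - <<'E'
from h import *
p,d=manip.get_image("wrist");cv2.imwrite(f"pics/wrist2.png",p[:,:,::-1])
E
```

```text
t: 2.75
tool_pos: [504.4, -118.9, 360.4]
orientation: [0.0, 0.673, 0.74, 0.0]
contact_force: [0.3, 0.7, -0.2]
gripper_width: 0.468
t 2.75 p [ 504.4 -118.9  360.4] unit xy -0.1 3.0 w 0.468 F [ 0.3  0.7 -0.2] q7 1.94
d [-3.   0.1 42.4] rot [ 0.  0. -0.]
```

View pics/wrist2.png

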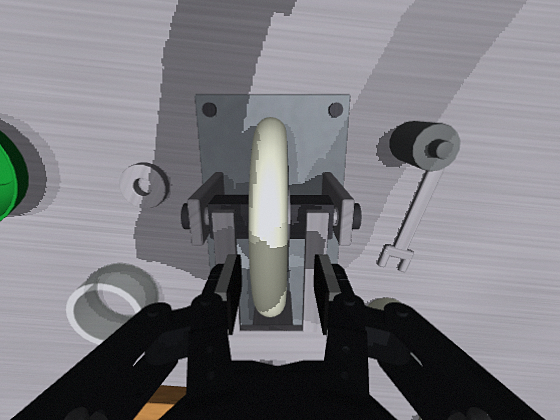

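The fingers are open 40 mm over the wheel, at columns 237 and 315, with the wheel at 268. I'll centre and go down.

```bash

python3 -m creep '[{"dx":-3,"dy":0,"dz":5,"ax":0,"ay":0,"az":0,"grip":0.06},{"dx":-3,"dy":0,"dz":15,"ax":0,"ay":0,"az":0,"grip":0.06},{"dx":-3,"dy":0,"dz":28,"ax":0,"ay":0,"az":0,"grip":0.06},{"dx":-3,"dy":0,"dz":42,"ax":0,"ay":0,"az":0,"grip":0.06},{"dx":-3,"dy":0,"dz":42,"ax":0,"ay":0,"az":0,"grip":0.06}]'
python3 go.py 0 0 318 90
python3 - <<'E'
from h import *
for n in("wrist","top","scene"):
    p,d=manip.get_image(n);cv2.imwrite(f"pics/{n}3.png",p[:,:,::-1])
E
python3 go.py 0 0 318 90
```

```text
t: 3.42
tool_pos: [504.1, -121.9, 316.7]
orientation: [-0.001, 0.673, 0.74, -0.001]
contact_force: [-0.1, 0.9, 0.5]
gripper_width: 0.469
t 3.42 p [ 504.1 -121.9  316.7] unit xy -0.6 0.1 w 0.469 F [-0.1  0.9  0.5] q7 1.98
d [-0.1  0.6 -1.3] rot [-0.1  0.  -0. ]
t 3.58 p [ 504.8 -122.1  318.4] unit xy -0.0 -0.1 w 0.468 F [1.1 0.3 0.3] q7 1.98
d [0.2 0.  0.4] rot [ 0.  0. -0.]
```

View pics/wrist3.png

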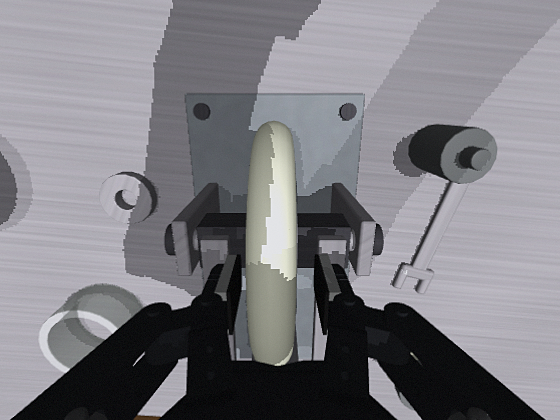

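The fingers straddle the tyre with clearance on both sides (pad faces at 237 and 315, tyre 247–298). Now pushing towards +y.

```bash

python3 -m creep '[{"dx":2,"dy":0,"dz":0,"ax":0,"ay":0,"az":0,"grip":0.06},{"dx":4,"dy":0,"dz":0,"ax":0,"ay":0,"az":0,"grip":0.06},{"dx":6,"dy":0,"dz":0,"ax":0,"ay":0,"az":0,"grip":0.06},{"dx":7,"dy":0,"dz":0,"ax":0,"ay":0,"az":0,"grip":0.06},{"dx":8,"dy":0,"dz":0,"ax":0,"ay":0,"az":0,"grip":0.06}]'
python3 go.py 0 0 318 90
python3 -m creep '[{"dx":1,"dy":0,"dz":0,"ax":0,"ay":0,"az":0,"grip":0.06},{"dx":2,"dy":0,"dz":0,"ax":0,"ay":0,"az":0,"grip":0.06},{"dx":2,"dy":0,"dz":0,"ax":0,"ay":0,"az":0,"grip":0.06}]'
python3 go.py 0 0 318 90
```

```text
t: 4.2
tool_pos: [504.0, -114.1, 318.5]
orientation: [0.001, 0.673, 0.74, 0.0]
contact_force: [-0.2, -0.3, -0.4]
gripper_width: 0.469
t 4.20 p [ 504.  -114.1  318.5] unit xy -0.0 7.9 w 0.469 F [-0.2 -0.3 -0.4] q7 1.96
d [-7.9  0.   0.5] rot [ 0.1  0.  -0. ]
t: 4.58
tool_pos: [503.8, -112.0, 318.4]
orientation: [0.0, 0.673, 0.74, 0.0]
contact_force: [-0.5, 0.4, 0.5]
gripper_width: 0.465
t 4.58 p [ 503.8 -112.   318.4] unit xy 0.0 10.0 w 0.465 F [-0.5  0.4  0.5] q7 1.96
d [-10.    0.    0.4] rot [ 0.  0. -0.]
```

```bash

for i in 1 2 3; do
python3 -m creep '[{"dx":0.7,"dy":0,"dz":0,"ax":0,"ay":0,"az":0,"grip":0.06},{"dx":1.4,"dy":0,"dz":0,"ax":0,"ay":0,"az":0,"grip":0.06},{"dx":1.4,"dy":0,"dz":0,"ax":0,"ay":0,"az":0,"grip":0.06}]' >/dev/null
python3 go.py 0 0 318 90 | head -1; done
```

```text
t 4.95 p [ 503.7 -110.7  318.5] unit xy -0.0 11.3 w 0.470 F [-1.  -0.8  0.8] q7 1.95
t 5.33 p [ 503.6 -109.6  318.5] unit xy -0.0 12.4 w 0.466 F [ 0.3 -4.1  1.4] q7 1.95
t 5.70 p [ 503.5 -108.7  318.6] unit xy -0.1 13.3 w 0.468 F [ 1.  -5.4 -1.3] q7 1.95
```

```bash

for i in 1 2 3; do
python3 -m creep '[{"dx":0.3,"dy":0,"dz":0,"ax":0,"ay":0,"az":0,"grip":0.06},{"dx":0.3,"dy":0,"dz":0,"ax":0,"ay":0,"az":0,"grip":0.06}]' >/dev/null
python3 go.py 0 0 318 90 | head -1; done
python3 - <<'E'
from h import *
import pickle
p,d=manip.get_image("wrist");cv2.imwrite(f"pics/wrist4.png",p[:,:,::-1]);pickle.dump(cal("wrist"),open("pics/w4.pkl","wb"));np.save("pics/wrist4.npy",d)
s=manip.get_state();print(s["contact_force"],s["torque"])
E
python3 go.py 0 0 318 90 | head -1
```

```text
t 5.95 p [ 503.4 -108.7  318.6] unit xy -0.1 13.3 w 0.471 F [ 1.  -6.  -0.5] q7 1.95
t 6.20 p [ 503.4 -108.6  318.6] unit xy -0.1 13.4 w 0.469 F [ 0.1 -4.8 -0.9] q7 1.95
t 6.45 p [ 503.4 -108.5  318.6] unit xy -0.1 13.4 w 0.470 F [ 0.7 -4.5 -0.8] q7 1.95
[ 1.2507612  -4.72771798 -0.97062492] [-0.97279611 -0.18869482 -0.01442586]
t 6.50 p [ 503.4 -108.6  318.6] unit xy -0.1 13.4 w 0.468 F [ 1.3 -4.7 -1. ] q7 1.95
```

View pics/wrist4.png

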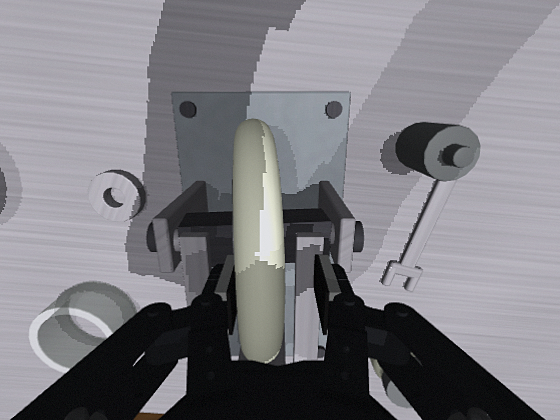

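The left finger (x≈237) bears on the tyre at about 5 N. I'll press slightly more to get a clear stop and slope.

```bash

for i in 1 2; do
python3 -m creep '[{"dx":0.7,"dy":0,"dz":0,"ax":0,"ay":0,"az":0,"grip":0.06},{"dx":1.2,"dy":0,"dz":0,"ax":0,"ay":0,"az":0,"grip":0.06},{"dx":1.2,"dy":0,"dz":0,"ax":0,"ay":0,"az":0,"grip":0.06}]' >/dev/null
python3 go.py 0 0 318 90 | head -1; done
```

```text
t 6.88 p [ 503.3 -107.9  318.6] unit xy -0.2 14.0 w 0.467 F [ 1.7 -6.5 -1.5] q7 1.94
t 7.25 p [ 503.2 -107.5  318.6] unit xy -0.2 14.4 w 0.471 F [ 1.2 -6.7 -2.3] q7 1.94
```

Now the other way. The wheel stays at its left limit, so the other finger meets it after about 16 mm.

```bash
cat > rd.py <<'E'
from go import *
E
for i in 1 2 3; do
python3 -m creep '[{"dx":-0.7,"dy":0,"dz":0,"ax":0,"ay":0,"az":0,"grip":0.06},{"dx":-1.2,"dy":0,"dz":0,"ax":0,"ay":0,"az":0,"grip":0.06},{"dx":-1.2,"dy":0,"dz":0,"ax":0,"ay":0,"az":0,"grip":0.06}]' >/dev/null
python3 go.py 0 0 318 90 | head -1; done
python3 -m creep '[{"dx":-2,"dy":0,"dz":0,"ax":0,"ay":0,"az":0,"grip":0.06},{"dx":-5,"dy":0,"dz":0,"ax":0,"ay":0,"az":0,"grip":0.06},{"dx":-5,"dy":0,"dz":0,"ax":0,"ay":0,"az":0,"grip":0.06}]' >/dev/null
python3 go.py 0 0 318 90
python3 - <<'E'
from h import *
import pickle
p,d=manip.get_image("wrist");cv2.imwrite(f"pics/wrist5.png",p[:,:,::-1]);pickle.dump(cal("wrist"),open("pics/w5.pkl","wb"));np.save("pics/wrist5.npy",d)
E
python3 go.py 0 0 318 90 |head -1
```

```text
t 7.62 p [ 503.3 -108.6  318.5] unit xy -0.2 13.3 w 0.473 F [ 1.3 -4.2 -1.4] q7 1.94
t 8.00 p [ 503.4 -109.5  318.5] unit xy -0.2 12.5 w 0.471 F [-0.4 -0.4 -1.5] q7 1.95
t 8.38 p [ 503.5 -110.5  318.5] unit xy -0.2 11.5 w 0.472 F [ 0.5  0.1 -0.5] q7 1.95
t 8.75 p [ 503.9 -115.8  318.5] unit xy -0.3 6.1 w 0.472 F [-1.2 -0.5  0.5] q7 1.96
d [-6.1  0.3  0.5] rot [ 0.1  0.3 -0.2]
t 8.80 p [ 503.9 -115.6  318.5] unit xy -0.2 6.3 w 0.468 F [-0.2 -0.1 -0.8] q7 1.96
```

View pics/wrist5.png

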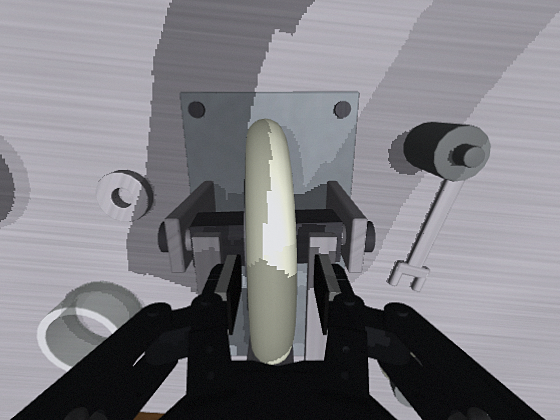

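The wheel stayed leaning towards +y and neither finger touches it. Continuing towards −y.

```bash

python3 -m creep '[{"dx":-2,"dy":0,"dz":0,"ax":0,"ay":0,"az":0,"grip":0.06},{"dx":-4,"dy":0,"dz":0,"ax":0,"ay":0,"az":0,"grip":0.06},{"dx":-6,"dy":0,"dz":0,"ax":0,"ay":0,"az":0,"grip":0.06},{"dx":-8,"dy":0,"dz":0,"ax":0,"ay":0,"az":0,"grip":0.06},{"dx":-8,"dy":0,"dz":0,"ax":0,"ay":0,"az":0,"grip":0.06}]'>/dev/null
python3 go.py 0 0 318 90|head -1
python3 -m creep '[{"dx":-2,"dy":0,"dz":0,"ax":0,"ay":0,"az":0,"grip":0.06},{"dx":-4,"dy":0,"dz":0,"ax":0,"ay":0,"az":0,"grip":0.06},{"dx":-5,"dy":0,"dz":0,"ax":0,"ay":0,"az":0,"grip":0.06},{"dx":-5,"dy":0,"dz":0,"ax":0,"ay":0,"az":0,"grip":0.06}]'>/dev/null
python3 go.py 0 0 318 90|head -1
for i in 1 2 ; do
python3 -m creep '[{"dx":-0.7,"dy":0,"dz":0,"ax":0,"ay":0,"az":0,"grip":0.06},{"dx":-1.2,"dy":0,"dz":0,"ax":0,"ay":0,"az":0,"grip":0.06},{"dx":-1.2,"dy":0,"dz":0,"ax":0,"ay":0,"az":0,"grip":0.06}]' >/dev/null
python3 go.py 0 0 318 90 | head -1; done
```

```text
t 9.43 p [ 504.7 -123.8  318.5] unit xy -0.3 -1.9 w 0.474 F [-0.6  0.6 -0.6] q7 1.98
t 9.93 p [ 505.2 -128.9  318.5] unit xy -0.3 -7.0 w 0.468 F [-0.3  0.3 -0.5] q7 1.99
t 10.30 p [ 505.3 -130.1  318.6] unit xy -0.3 -8.2 w 0.467 F [-0.1 -0.4 -0.1] q7 1.99
t 10.68 p [ 505.4 -131.4  318.6] unit xy -0.3 -9.5 w 0.472 F [-0.6  0.4 -0.8] q7 1.99
```

```bash

for i in 1 2 3; do
python3 -m creep '[{"dx":-0.6,"dy":0,"dz":0,"ax":0,"ay":0,"az":0,"grip":0.06},{"dx":-1.0,"dy":0,"dz":0,"ax":0,"ay":0,"az":0,"grip":0.06},{"dx":-1.0,"dy":0,"dz":0,"ax":0,"ay":0,"az":0,"grip":0.06}]' >/dev/null
python3 go.py 0 0 318 90 | head -1; done
```

```text
t 11.05 p [ 505.5 -132.4  318.5] unit xy -0.4 -10.6 w 0.465 F [-0.2  0.1  0.3] q7 1.99
t 11.43 p [ 505.6 -133.5  318.6] unit xy -0.3 -11.6 w 0.471 F [0.3 0.7 0.5] q7 2.00
t 11.80 p [ 505.6 -134.6  318.6] unit xy -0.4 -12.7 w 0.466 F [0.7 1.  0.3] q7 2.00
```

```bash

for i in 1 2 3; do
python3 -m creep '[{"dx":-0.6,"dy":0,"dz":0,"ax":0,"ay":0,"az":0,"grip":0.06},{"dx":-1.0,"dy":0,"dz":0,"ax":0,"ay":0,"az":0,"grip":0.06},{"dx":-1.0,"dy":0,"dz":0,"ax":0,"ay":0,"az":0,"grip":0.06}]' >/dev/null
python3 go.py 0 0 318 90 | head -1; done
```

```text
t 12.18 p [ 505.7 -135.6  318.6] unit xy -0.4 -13.8 w 0.468 F [-0.1 -0.7 -0.2] q7 2.00
t 12.55 p [ 505.8 -136.7  318.6] unit xy -0.4 -14.8 w 0.471 F [ 0.5  0.1 -0.8] q7 2.00
t 12.93 p [ 506.  -137.5  318.6] unit xy -0.3 -15.6 w 0.474 F [-0.5  0.7  1.1] q7 2.00
```

```bash

python3 - <<'E'
from h import *
import pickle
p,d=manip.get_image("wrist");cv2.imwrite(f"pics/wrist6.png",p[:,:,::-1]);pickle.dump(cal("wrist"),open("pics/w6.pkl","wb"));np.save("pics/wrist6.npy",d)
E
python3 go.py 0 0 318 90 |head -1
```

```text
t 12.97 p [ 505.9 -137.5  318.6] unit xy -0.4 -15.6 w 0.471 F [0.2 1.9 0.5] q7 2.00
```

View pics/wrist6.png

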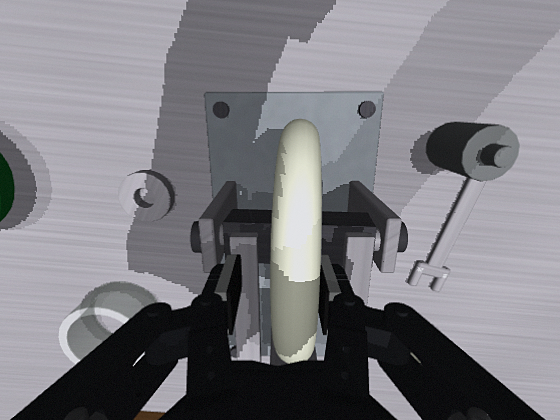

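Finger at column ~320 is touching the tyre's right edge. No stop yet, so I continue.

```bash

for i in 1 2 3; do
python3 -m creep '[{"dx":-0.6,"dy":0,"dz":0,"ax":0,"ay":0,"az":0,"grip":0.06},{"dx":-1.0,"dy":0,"dz":0,"ax":0,"ay":0,"az":0,"grip":0.06},{"dx":-1.0,"dy":0,"dz":0,"ax":0,"ay":0,"az":0,"grip":0.06}]' >/dev/null
python3 go.py 0 0 318 90 | head -1; done
```

```text
t 13.35 p [ 506.  -138.2  318.6] unit xy -0.3 -16.4 w 0.471 F [0.2 2.9 1.4] q7 2.01
t 13.72 p [ 506.1 -139.   318.6] unit xy -0.3 -17.1 w 0.472 F [0.  5.2 2.2] q7 2.01
t 14.10 p [ 506.3 -139.4  318.6] unit xy -0.2 -17.6 w 0.475 F [-2.   6.3  3.1] q7 2.01
```

```bash

python3 -m creep '[{"dx":-0.6,"dy":0,"dz":0,"ax":0,"ay":0,"az":0,"grip":0.06},{"dx":-0.6,"dy":0,"dz":0,"ax":0,"ay":0,"az":0,"grip":0.06}]' >/dev/null
python3 go.py 0 0 318 90 | head -1
python3 - <<'E'
from h import *
import pickle
for n in ("wrist","top","scene"):
    p,d=manip.get_image(n);cv2.imwrite(f"pics/{n}7.png",p[:,:,::-1]);np.save(f"pics/{n}7.npy",d)
    if n=="wrist":pickle.dump(cal("wrist"),open("pics/w7.pkl","wb"))
E
python3 go.py 0 0 318 90 |head -1
python3 - <<'E'
from rim import *
for k in (4,5,6,7):
    C=pickle.load(open(f"pics/w{k}.pkl","rb"));D=np.load(f"pics/wrist{k}.npy");X=cloud("wrist",D,C);z=cv2.medianBlur(X[...,2].astype(np.float32),3);o=[]
    for r in range(150,255,4):
        c=np.where(z[r,228:335]>128)[0]+228
        zc=100+np.sqrt(max(0,1))*0
        m=X[r,c]; u=unit(m); o.append((r,len(c),u[np.argmax(z[r,c]),0],u[:,1].min(),u[:,1].max(),z[r,c].max()))
    print(k);print(np.array(o)[::4].round(1))
E
```

```text
t 14.35 p [ 506.3 -139.5  318.6] unit xy -0.2 -17.7 w 0.466 F [-1.   5.7  2.6] q7 2.01
t 14.50 p [ 506.4 -139.5  318.6] unit xy -0.1 -17.7 w 0.470 F [-2.2  5.6  3. ] q7 2.01
4
[[150.   43.  -64.4 -10.9  11.3 144. ]
 [166.   46.  -83.7 -10.7  12.5 152.2]
 [182.   49.  -52.1 -12.9  13.4 158.5]
 [198.   50.  -46.1 -12.5  13.8 163.6]
 [214.   50.  -39.5  -9.   14.3 167.7]
 [230.   51.  -33.7 -10.   14.7 171.4]
 [246.   79.  -27.   -8.2  38.5 174. ]]
5
[[150.   43.  -64.6 -12.   10.4 143.7]
 [166.   46.  -58.4 -13.3  11.1 152.2]
 [182.   49.  -52.3 -13.7  12.  158.7]
 [198.   50.  -46.2 -13.2  12.2 163.7]
 [214.   50.  -40.  -11.4  12.6 167.6]
 [230.   51.  -33.7 -11.3  12.9 171.2]
 [246.   78.  -27.4  -9.9  37.4 174.1]]
6
[[150.   43.  -64.7 -16.8   5.6 143.5]
 [166.   46.  -58.4 -17.8   6.9 152.6]
 [182.   48.  -52.4 -18.8   4.4 158.6]
 [198.   49.  -46.1 -19.2   3.9 163.5]
 [214.   50.  -40.  -19.7   3.6 167.6]
 [230.   51.  -34.1 -20.2   3.6 171.4]
 [246.   79.  -27.7 -45.    4.2 174.2]]
7
[[150.   44.  -64.6 -17.5   5.1 143.7]
 [166.   47.  -58.1 -19.    6.3 152.2]
 [182.   48.  -51.8 -19.5   5.1 158.7]
 [198.   50.  -45.4 -20.4   4.5 163.7]
 [214.   50.  -40.  -20.9   2.4 167.6]
 [230.   51.  -33.6 -21.4   3.3 171.1]
 [246.   80.  -27.2 -44.9   3.1 173.8]]
```

View pics/wrist7.png

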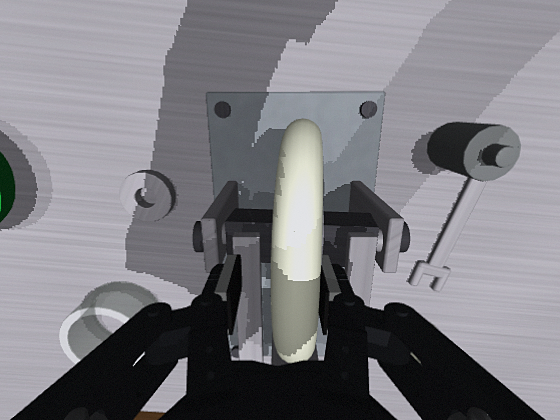

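View pics/scene7.png

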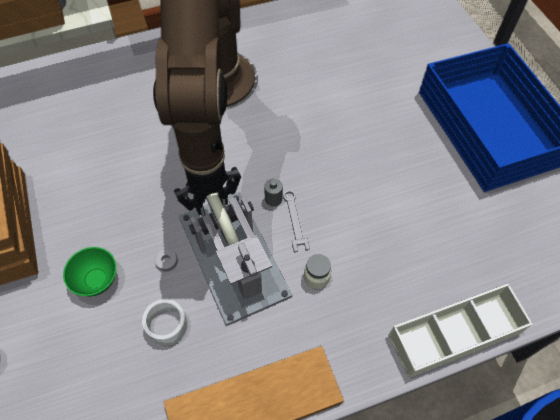

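```bash
cat > lean.py <<'E'
from rim import *
def lean(k):
    C=pickle.load(open(f"pics/w{k}.pkl","rb"));D=np.load(f"pics/wrist{k}.npy");p=cv2.imread(f"pics/wrist{k}.png")
    X=cloud("wrist",D,C);z=cv2.medianBlur(X[...,2].astype(np.float32),3)
    g=cv2.cvtColor(p,cv2.COLOR_BGR2GRAY)
    out=[]
    for r in range(130,240,2):
        c=np.where(z[r,228:335]>122)[0]+228
        if len(c)<8: continue
        # largest run
        runs=np.split(c,np.where(np.diff(c)>1)[0]+1);c=max(runs,key=len)
        zt=z[r,c].max()           # ~top of tyre at this row
        # centre of the section: along ray hits torus; use z-10
        e=unit(onz("wrist",[[c.min()-.5,r],[c.max()+.5,r]],zt-10,C))
        out.append((r,e[:,0].mean(),zt-10,e[:,1].mean(),np.ptp(e[:,1])))
    o=np.array(out);o=o[(o[:,4]<29)&(o[:,4]>19)]
    # y = y0 + s*(z-100); fit s
    A=np.c_[np.ones(len(o)),(o[:,2]-100)/68];y0,s=np.linalg.lstsq(A,o[:,3],rcond=None)[0]
    # holes
    m=(g[95:125,180:390]<75).astype(np.uint8);n,l,st,ce=cv2.connectedComponentsWithStats(m)
    H=[ce[i]+[180,95] for i in range(1,n) if 60<st[i,4]<400]
    hu=unit(onz("wrist",H,12,C)) if len(H) else None
    print(k,len(o),"widths",o[:,4].mean().round(1),"y mean upper",o[-15:,3].mean().round(2),"at z",o[-15:,2].mean().round(1),"fit y0 %.2f lean %.2f"%(y0,s),"holes",None if hu is None else hu.round(1).tolist(),np.round(H,1).tolist())
if __name__=="__main__":
    import sys
    for k in sys.argv[1:]:lean(k)
E
python3 lean.py 1 4 5 6 7
```

```text
1 55 widths 24.1 y mean upper -0.29 at z 168.9 fit y0 -0.16 lean -0.15 holes [[-83.1, -65.3], [-83.5, 65.0]] [[222.5, 110.1], [332.8, 109.7]]
4 52 widths 23.4 y mean upper 2.77 at z 159.8 fit y0 -3.31 lean 6.87 holes [[-83.3, -68.7]] [[187.9, 109.0]]
5 52 widths 23.5 y mean upper 1.21 at z 160.0 fit y0 -3.21 lean 4.98 holes [[-83.3, -68.6]] [[196.3, 109.2]]
6 52 widths 23.3 y mean upper -8.17 at z 159.9 fit y0 -3.01 lean -5.81 holes [[-83.2, -68.5], [-82.2, 61.7]] [[220.8, 109.5], [365.6, 110.1]]
7 52 widths 23.5 y mean upper -9.32 at z 159.9 fit y0 -3.00 lean -7.12 holes [[-83.3, -68.5], [-82.2, 62.9]] [[222.3, 109.2], [368.4, 110.1]]
```

Both stops felt, and the play comes to about 5.5 mm a side by both vision and tool travel. Takeup is about 0.92 rad, plus 0.18, so about 1.10 rad (63°). Backing off and raising.

```bash

python3 -m creep '[{"dx":3,"dy":0,"dz":0,"ax":0,"ay":0,"az":0,"grip":0.06},{"dx":9,"dy":0,"dz":0,"ax":0,"ay":0,"az":0,"grip":0.06},{"dx":9,"dy":0,"dz":0,"ax":0,"ay":0,"az":0,"grip":0.06}]' 
python3 -m creep '[{"dx":0,"dy":0,"dz":-15,"ax":0,"ay":0,"az":0,"grip":0.06},{"dx":0,"dy":0,"dz":-45,"ax":0,"ay":0,"az":0,"grip":0.06},{"dx":0,"dy":0,"dz":-70,"ax":0,"ay":0,"az":0,"grip":0.06},{"dx":0,"dy":0,"dz":-70,"ax":0,"ay":0,"az":0,"grip":0.06}]'
python3 go.py 150 0.5 385 87.7
python3 - <<'E'
from h import *
import pickle
p,d=manip.get_image("wrist");cv2.imwrite(f"pics/wrist8.png",p[:,:,::-1]);np.save("pics/wrist8.npy",d);pickle.dump(cal("wrist"),open("pics/w8.pkl","wb"))
E
python3 lean.py 8
```

```text
t: 14.88
tool_pos: [505.5, -130.4, 318.6]
orientation: [0.001, 0.673, 0.74, -0.0]
contact_force: [0.8, 0.3, 0.1]
gripper_width: 0.469
t: 15.38
tool_pos: [505.9, -130.9, 391.3]
orientation: [0.003, 0.673, 0.739, 0.001]
contact_force: [0.1, -0.1, 0.1]
gripper_width: 0.469
t 15.38 p [ 505.9 -130.9  391.3] unit xy 0.3 -9.1 w 0.469 F [ 0.1 -0.1  0.1] q7 1.95
d [ 10.  149.7   7.2] rot [0.4 0.2 2.2]
8 55 widths 24.8 y mean upper -6.72 at z 167.3 fit y0 -2.88 lean -3.95 holes [[-84.2, -67.6], [-84.1, 62.0]] [[226.7, 107.3], [341.6, 107.1]]
```

```bash

python3 -m creep '[{"dx":4,"dy":40,"dz":0,"ax":0,"ay":0,"az":1,"grip":0.06},{"dx":8,"dy":80,"dz":0,"ax":0,"ay":0,"az":2,"grip":0.06},{"dx":10,"dy":120,"dz":3,"ax":0,"ay":0,"az":2,"grip":0.06},{"dx":10,"dy":150,"dz":5,"ax":0.4,"ay":0.2,"az":2.2,"grip":0.06},{"dx":10,"dy":150,"dz":5,"ax":0.4,"ay":0.2,"az":2.2,"grip":0.06}]' >/dev/null
python3 -m creep '[{"dx":0,"dy":0,"dz":0,"ax":0,"ay":0,"az":0,"grip":0.06}]' >/dev/null
python3 go.py 150 0.5 385 87.7
python3 - <<'E'
from h import *
import pickle
for n in("wrist","top"):
    p,d=manip.get_image(n);cv2.imwrite(f"pics/{n}9.png",p[:,:,::-1]);np.save(f"pics/{n}9.npy",d)
    if n=="wrist":pickle.dump(cal("wrist"),open("pics/w9.pkl","wb"))
E
```

```text
t 16.18 p [ 654.5 -106.3  382.7] unit xy 150.5 1.2 w 0.469 F [ 1.  -0.2 -1.1] q7 1.89
d [-0.7 -0.5 -2.3] rot [-0.4  0.  -0. ]
```

View pics/wrist9.png

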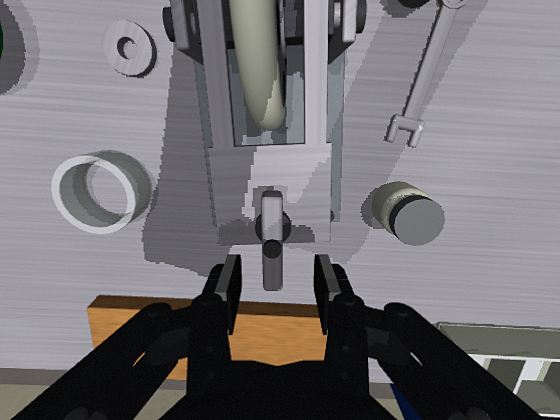

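```bash
cat > tee.py <<'E'
from rim import *
import sys
def tee(k):
    C=pickle.load(open(f"pics/w{k}.pkl","rb"));D=np.load(f"pics/wrist{k}.npy");X=cloud("wrist",D,C);z=cv2.medianBlur(X[...,2].astype(np.float32),3)
    m=(z>168)&(z<190);m[:150]=0;m[300:]=0;m[:,:215]=0;m[:,340:]=0
    n,l,s,c=cv2.connectedComponentsWithStats(m.astype(np.uint8));i=1+np.argmax(s[1:,4]);uv=np.argwhere(l==i)[:,::-1]
    u=unit(onz("wrist",uv,179,C)).astype(np.float32);(c,s,a)=cv2.minAreaRect(u)
    q=u-u.mean(0);w,v=np.linalg.eigh(q.T@q);e=v[:,1];print("tee centre unit",np.round(c,1),"size",np.round(s,1),"yaw rel unit deg %.1f (rect %.1f)"%(np.degrees(np.arctan(e[1]/e[0])),a),"z",np.median(z[l==i]))
for k in sys.argv[1:]:tee(k)
E
python3 tee.py 9
```

```text
tee centre unit [149.2  -3. ] size [13.4 70.8] yaw rel unit deg -2.0 (rect 88.0) z 178.7598
```

Bar seen at columns 262–282, aligned with the jaws. By both wrist camera and felt stops the unit's centre line is y ≈ −2.3 in my frame, so I correct for that and go down.

```bash

python3 -m creep '[{"dx":-3.5,"dy":-1,"dz":10,"ax":-0.4,"ay":0,"az":0,"grip":0.06},{"dx":-3.5,"dy":-1,"dz":25,"ax":-0.4,"ay":0,"az":0,"grip":0.06},{"dx":-3.5,"dy":-1,"dz":40,"ax":-0.4,"ay":0,"az":0,"grip":0.06},{"dx":-3.5,"dy":-1,"dz":40,"ax":-0.4,"ay":0,"az":0,"grip":0.06}]' >/dev/null
python3 go.py 149.5 -2.3 323 88
python3 - <<'E'
from h import *
import pickle
p,d=manip.get_image("wrist");cv2.imwrite(f"pics/wrist10.png",p[:,:,::-1]);np.save("pics/wrist10.npy",d);pickle.dump(cal("wrist"),open("pics/w10.pkl","wb"))
E
python3 tee.py 10
```

```text
t 16.77 p [ 652.8 -109.3  341. ] unit xy 148.6 -1.6 w 0.466 F [-0.9  1.1  0.9] q7 1.91
d [-0.7  1.  18. ] rot [-0.2 -0.1 -0.3]
tee centre unit [137.7  -3.1] size [13.8 48.8] yaw rel unit deg -2.2 (rect 87.7) z 179.81725
```

View pics/wrist10.png

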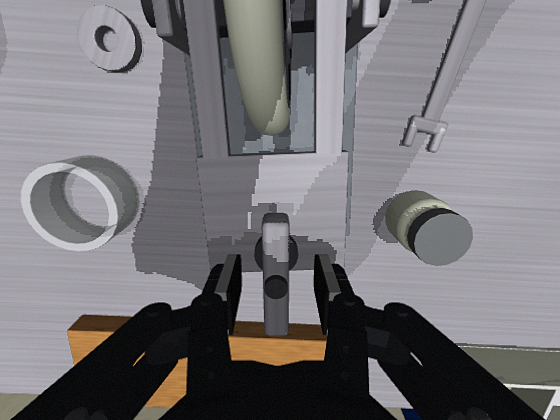

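The bar (column 275) sits midway between the fingers (mid 276). Going down and closing.

```bash

python3 -m creep '[{"dx":-0.5,"dy":0.7,"dz":9,"ax":0,"ay":0,"az":0,"grip":0.06},{"dx":-0.5,"dy":0.7,"dz":18,"ax":0,"ay":0,"az":0,"grip":0.06},{"dx":-0.5,"dy":0.7,"dz":18,"ax":0,"ay":0,"az":0,"grip":0.3},{"dx":-0.5,"dy":0.7,"dz":18,"ax":0,"ay":0,"az":0,"grip":0.6},{"dx":-0.5,"dy":0.7,"dz":18,"ax":0,"ay":0,"az":0,"grip":1}]' 30
python3 -m creep '[{"dx":0,"dy":0,"dz":0,"ax":0,"ay":0,"az":0,"grip":1},{"dx":0,"dy":0,"dz":0,"ax":0,"ay":0,"az":0,"grip":1},{"dx":0,"dy":0,"dz":0,"ax":0,"ay":0,"az":0,"grip":1}]' 30
python3 go.py 149.5 -2.3 323 88
```

```text
t: 17.45
tool_pos: [653.9, -110.1, 324.3]
orientation: [-0.0, 0.687, 0.727, -0.0]
contact_force: [0.8, -0.5, -0.4]
gripper_width: 0.156
t: 17.82
tool_pos: [654.0, -110.1, 324.4]
orientation: [-0.0, 0.687, 0.727, -0.0]
contact_force: [-0.1, -0.2, -1.8]
gripper_width: 0.159
t 17.82 p [ 654.  -110.1  324.4] unit xy 149.6 -2.5 w 0.159 F [-0.1 -0.2 -1.8] q7 1.92
d [ 0.2 -0.1  1.4] rot [-0.  -0.  -0.3]
```

```bash
cat > ang.py <<'E'
from go import Rt
from h import *
for i in range(1):
    s=manip.get_state();x=Rt(s["orientation"]).apply([1,0,0]);print("yaw %.2f"%np.degrees(np.arctan2(x[1],x[0])),"F",s["contact_force"].round(1),"T",s["torque"].round(3),"p",s["tool_pos"].round(1),"w %.3f t %.2f"%(s["gripper_width"],s["t"]),"q7 %.2f"%s["q"][6])
E
sed -i 's/^ux,uy/if __name__=="__main__":\n  ux,uy/; s/^rep(\[/  rep([/' go.py
python3 ang.py
python3 -m creep '[{"dx":0,"dy":0,"dz":0,"ax":0,"ay":0,"az":5,"grip":1},{"dx":0,"dy":0,"dz":0,"ax":0,"ay":0,"az":10,"grip":1},{"dx":0,"dy":0,"dz":0,"ax":0,"ay":0,"az":15,"grip":1},{"dx":0,"dy":0,"dz":0,"ax":0,"ay":0,"az":20,"grip":1}]' 30 >/dev/null; python3 ang.py
python3 -m creep '[{"dx":0,"dy":0,"dz":0,"ax":0,"ay":0,"az":5,"grip":1},{"dx":0,"dy":0,"dz":0,"ax":0,"ay":0,"az":10,"grip":1},{"dx":0,"dy":0,"dz":0,"ax":0,"ay":0,"az":15,"grip":1}]' 30 >/dev/null; python3 ang.py
```

```text
yaw 93.22 F [-0.1 -0.2 -1.8] T [-0.055 -0.022  0.055] p [ 654.  -110.1  324.4] w 0.159 t 17.82 q7 1.92
yaw 73.09 F [-0.4  1.2 -0.6] T [ 0.218 -0.041  0.141] p [ 654.  -109.5  324.4] w 0.154 t 18.32 q7 1.61
yaw 57.96 F [ 0.7  0.5 -2.3] T [ 0.057 -0.226  0.13 ] p [ 654.2 -109.   324.4] w 0.159 t 18.70 q7 1.38
```

```bash

python3 -m creep '[{"dx":0,"dy":0,"dz":0,"ax":0,"ay":0,"az":4,"grip":1},{"dx":0,"dy":0,"dz":0,"ax":0,"ay":0,"az":8,"grip":1}]' 30 >/dev/null; python3 ang.py
for i in 1 2 3; do
python3 -m creep '[{"dx":0,"dy":0,"dz":0,"ax":0,"ay":0,"az":2,"grip":1},{"dx":0,"dy":0,"dz":0,"ax":0,"ay":0,"az":4,"grip":1}]' 30 >/dev/null; python3 ang.py; done
```

```text
yaw 49.85 F [ 1.2 -0.1 -2.1] T [-0.071 -0.194  0.181] p [ 654.3 -108.8  324.4] w 0.155 t 18.95 q7 1.26
yaw 45.79 F [ 1.1 -0.6 -2.1] T [-0.029 -0.13   0.16 ] p [ 654.4 -108.7  324.3] w 0.159 t 19.20 q7 1.20
yaw 41.68 F [ 1.3 -0.7 -2.1] T [-0.041 -0.292  0.135] p [ 654.5 -108.6  324.4] w 0.154 t 19.45 q7 1.14
yaw 37.56 F [ 1.5  0.7 -2.6] T [-0.039 -0.365  0.124] p [ 654.6 -108.5  324.4] w 0.162 t 19.70 q7 1.08
```

```bash

python3 -m creep '[{"dx":0,"dy":0,"dz":0,"ax":0,"ay":0,"az":2,"grip":1},{"dx":0,"dy":0,"dz":0,"ax":0,"ay":0,"az":4,"grip":1}]' 30 >/dev/null; python3 ang.py
python3 -m creep '[{"dx":0,"dy":0,"dz":0,"ax":0,"ay":0,"az":1.5,"grip":1},{"dx":0,"dy":0,"dz":0,"ax":0,"ay":0,"az":3,"grip":1},{"dx":0,"dy":0,"dz":0,"ax":0,"ay":0,"az":3,"grip":1}]' 30 >/dev/null; python3 ang.py
python3 - <<'E'
from h import *
p,d=manip.get_image("wrist");cv2.imwrite(f"pics/wrist11.png",p[:,:,::-1])
E
```

```text
yaw 33.43 F [ 2.7  0.5 -3.6] T [-0.018 -0.372  0.106] p [ 654.7 -108.4  324.4] w 0.154 t 19.95 q7 1.02
yaw 30.40 F [ 1.3 -0.7 -3. ] T [-0.024 -0.428 -0.035] p [ 654.7 -108.4  324.4] w 0.158 t 20.32 q7 0.97
```

View pics/wrist11.png

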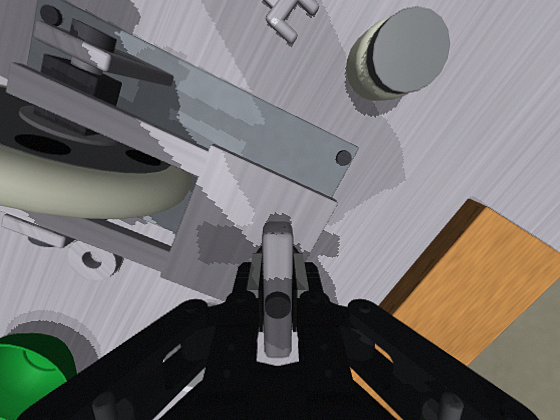

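The jaws are still square on the bar. Opening, rising, and looking at the lean and the bar.

```bash

python3 -m creep '[{"dx":0,"dy":0,"dz":0,"ax":0,"ay":0,"az":0,"grip":0.3},{"dx":0,"dy":0,"dz":0,"ax":0,"ay":0,"az":0,"grip":0.06},{"dx":0,"dy":0,"dz":0,"ax":0,"ay":0,"az":0,"grip":0.06},{"dx":0,"dy":0,"dz":0,"ax":0,"ay":0,"az":0,"grip":0.06}]' 
python3 -m creep '[{"dx":0,"dy":0,"dz":-15,"ax":0,"ay":0,"az":0,"grip":0.06},{"dx":0,"dy":0,"dz":-40,"ax":0,"ay":0,"az":0,"grip":0.06},{"dx":0,"dy":0,"dz":-65,"ax":0,"ay":0,"az":0,"grip":0.06},{"dx":0,"dy":0,"dz":-65,"ax":0,"ay":0,"az":0,"grip":0.06}]' 
python3 go.py 0 -9 391 90
python3 - <<'E'
from h import *
import pickle
p,d=manip.get_image("wrist");cv2.imwrite(f"pics/wrist12.png",p[:,:,::-1]);np.save("pics/wrist12.npy",d);pickle.dump(cal("wrist"),open("pics/w12.pkl","wb"))
E
python3 tee.py 12
```

```text
t: 20.88
tool_pos: [654.7, -108.4, 324.4]
orientation: [-0.001, 0.965, 0.262, 0.001]
contact_force: [-0.3, -0.9, 0.1]
gripper_width: 0.474
t: 21.38
tool_pos: [655.1, -109.2, 392.6]
orientation: [0.0, 0.965, 0.262, 0.003]
contact_force: [0.3, -0.6, -0.5]
gripper_width: 0.468
t 21.38 p [ 655.1 -109.2  392.6] unit xy 150.8 -1.8 w 0.468 F [ 0.3 -0.6 -0.5] q7 0.94
d [-139.9  -56.9    0.7] rot [  0.3  -0.2 -65.1]
tee centre unit [149.9  -0.5] size [13.6 69.9] yaw rel unit deg -65.0 (rect 25.1) z 177.0857
```

View pics/wrist12.png

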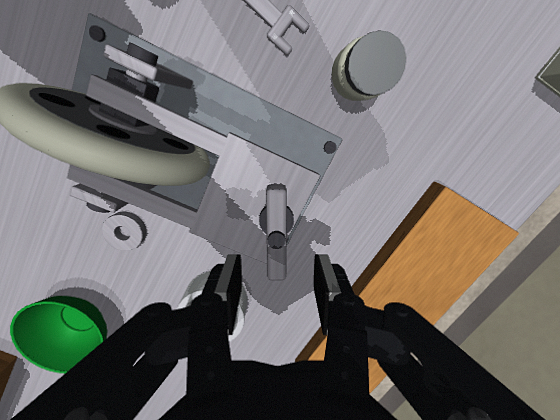

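The bar now lies at −65.0° in the unit frame. It was at −2.1°, so it turned 62.9° ≈ 1.10 rad. Next, over the wheel to check the lean.

```bash

python3 -m creep '[{"dx":-15,"dy":-6,"dz":0,"ax":0,"ay":0,"az":-10,"grip":0.06},{"dx":-45,"dy":-18,"dz":0,"ax":0,"ay":0,"az":-20,"grip":0.06},{"dx":-75,"dy":-30,"dz":0,"ax":0,"ay":0,"az":-30,"grip":0.06},{"dx":-105,"dy":-43,"dz":0,"ax":0,"ay":0,"az":-40,"grip":0.06},{"dx":-140,"dy":-57,"dz":0,"ax":0,"ay":0,"az":-50,"grip":0.06}]'  >/dev/null
python3 go.py 0 -9 391 90
```

```text
t 22.05 p [ 503.9 -130.3  389.7] unit xy -1.7 -8.3 w 0.472 F [-0.4  0.1  0.9] q7 1.74
d [-0.2  1.8 -1.3] rot [  0.1  -0.1 -14.7]
```

```bash

python3 -m creep '[{"dx":0,"dy":1.5,"dz":-1.3,"ax":0,"ay":0,"az":-7,"grip":0.06},{"dx":0,"dy":1.5,"dz":-1.3,"ax":0,"ay":0,"az":-14.7,"grip":0.06},{"dx":0,"dy":1.5,"dz":-1.3,"ax":0,"ay":0,"az":-14.7,"grip":0.06},{"dx":0,"dy":1.5,"dz":-1.3,"ax":0,"ay":0,"az":-14.7,"grip":0.06}]'  >/dev/null
python3 go.py 0 -9 391 90
python3 - <<'E'
from h import *
import pickle
p,d=manip.get_image("wrist");cv2.imwrite(f"pics/wrist13.png",p[:,:,::-1]);np.save("pics/wrist13.npy",d);pickle.dump(cal("wrist"),open("pics/w13.pkl","wb"))
E
python3 lean.py 13; python3 go.py 0 -2.5 318 90
```

```text
t 22.55 p [ 505.3 -130.6  390.6] unit xy -0.3 -8.7 w 0.469 F [-1.5  0.1  0.2] q7 1.97
d [-0.3  0.3 -0.4] rot [ 0.1 -0.1 -0.2]
13 55 widths 24.2 y mean upper -3.84 at z 168.6 fit y0 -3.15 lean -0.61 holes [[-83.0, -68.4], [-83.0, 61.9]] [[224.6, 109.3], [339.5, 109.0]]
t 22.60 p [ 505.4 -130.5  390.7] unit xy -0.2 -8.7 w 0.467 F [-0.6 -0.4 -0.5] q7 1.97
d [ 6.   0.1 72.7] rot [ 0.1 -0.1 -0.2]
```

View pics/wrist13.png

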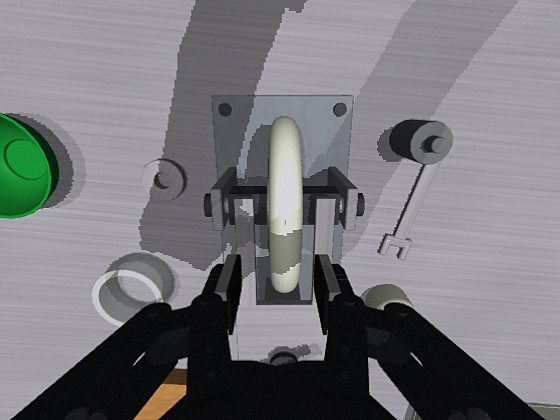

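The wheel has come from −4 to about −0.6 mm lean, so the pads have centred it. I'll do one gentle re-feel to confirm the play is gone.

```bash

python3 -m creep '[{"dx":3,"dy":0,"dz":15,"ax":0,"ay":0,"az":0,"grip":0.06},{"dx":6,"dy":0,"dz":35,"ax":0,"ay":0,"az":0,"grip":0.06},{"dx":6,"dy":0,"dz":55,"ax":0,"ay":0,"az":0,"grip":0.06},{"dx":6,"dy":0,"dz":72.5,"ax":0,"ay":0,"az":0,"grip":0.06},{"dx":6,"dy":0,"dz":72.5,"ax":0,"ay":0,"az":0,"grip":0.06}]' >/dev/null
python3 go.py 0 -2.5 318 90|head -1
python3 -m creep '[{"dx":1.5,"dy":0,"dz":0,"ax":0,"ay":0,"az":0,"grip":0.06},{"dx":3,"dy":0,"dz":0,"ax":0,"ay":0,"az":0,"grip":0.06},{"dx":5,"dy":0,"dz":0,"ax":0,"ay":0,"az":0,"grip":0.06},{"dx":6,"dy":0,"dz":0,"ax":0,"ay":0,"az":0,"grip":0.06},{"dx":6,"dy":0,"dz":0,"ax":0,"ay":0,"az":0,"grip":0.06}]' >/dev/null
python3 go.py 0 -2.5 318 90|head -1
for i in 1 2 3; do
python3 -m creep '[{"dx":0.6,"dy":0,"dz":0,"ax":0,"ay":0,"az":0,"grip":0.06},{"dx":1,"dy":0,"dz":0,"ax":0,"ay":0,"az":0,"grip":0.06},{"dx":1,"dy":0,"dz":0,"ax":0,"ay":0,"az":0,"grip":0.06}]' >/dev/null
python3 go.py 0 -2.5 318 90|head -1;done
```

```text
t 23.23 p [ 504.3 -123.9  316.2] unit xy -0.7 -2.0 w 0.471 F [ 0.2 -0.2  1.1] q7 2.02
t 23.85 p [ 503.7 -117.9  316.4] unit xy -0.7 4.1 w 0.469 F [-0.3  0.7 -1.2] q7 2.00
t 24.23 p [ 503.7 -116.9  316.4] unit xy -0.6 5.1 w 0.467 F [-0.4 -0.8  0.3] q7 2.00
t 24.60 p [ 503.6 -116.2  316.5] unit xy -0.7 5.8 w 0.466 F [-0.1 -2.   0.2] q7 2.00
t 24.98 p [ 503.5 -115.6  316.5] unit xy -0.7 6.4 w 0.468 F [ 0.6 -4.4 -0.1] q7 2.00
```

```bash

python3 - <<'E'
from h import *
import pickle
p,d=manip.get_image("wrist");cv2.imwrite(f"pics/wrist14.png",p[:,:,::-1]);np.save("pics/wrist14.npy",d);pickle.dump(cal("wrist"),open("pics/w14.pkl","wb"))
E
python3 -m creep '[{"dx":-1,"dy":0,"dz":0,"ax":0,"ay":0,"az":0,"grip":0.06},{"dx":-3,"dy":0,"dz":0,"ax":0,"ay":0,"az":0,"grip":0.06},{"dx":-7,"dy":0,"dz":0,"ax":0,"ay":0,"az":0,"grip":0.06},{"dx":-10,"dy":0,"dz":0,"ax":0,"ay":0,"az":0,"grip":0.06},{"dx":-10,"dy":0,"dz":0,"ax":0,"ay":0,"az":0,"grip":0.06}]' >/dev/null
python3 go.py 0 -2.5 318 90|head -1
python3 - <<'E'
from h import *
import pickle
p,d=manip.get_image("wrist");cv2.imwrite(f"pics/wrist15.png",p[:,:,::-1]);np.save("pics/wrist15.npy",d);pickle.dump(cal("wrist"),open("pics/w15.pkl","wb"))
E
python3 -m creep '[{"dx":-2,"dy":0,"dz":0,"ax":0,"ay":0,"az":0,"grip":0.06},{"dx":-4,"dy":0,"dz":0,"ax":0,"ay":0,"az":0,"grip":0.06},{"dx":-4,"dy":0,"dz":0,"ax":0,"ay":0,"az":0,"grip":0.06}]' >/dev/null
python3 go.py 0 -2.5 318 90|head -1
for i in 1 2 3; do
python3 -m creep '[{"dx":-0.6,"dy":0,"dz":0,"ax":0,"ay":0,"az":0,"grip":0.06},{"dx":-1,"dy":0,"dz":0,"ax":0,"ay":0,"az":0,"grip":0.06},{"dx":-1,"dy":0,"dz":0,"ax":0,"ay":0,"az":0,"grip":0.06}]' >/dev/null
python3 go.py 0 -2.5 318 90|head -1;done; python3 lean.py 14 15
```

```text
t 25.65 p [ 504.4 -125.8  316.5] unit xy -0.8 -3.8 w 0.468 F [-0.1 -0.   0.2] q7 2.02
t 26.07 p [ 504.8 -129.8  316.5] unit xy -0.8 -7.9 w 0.476 F [ 0.  -0.2 -0.7] q7 2.03
t 26.45 p [ 504.8 -130.8  316.5] unit xy -0.8 -8.9 w 0.470 F [-0.3  1.4 -0.9] q7 2.03
t 26.82 p [ 504.9 -131.9  316.5] unit xy -0.8 -9.9 w 0.471 F [-0.1  0.3 -0.7] q7 2.03
t 27.20 p [ 505.  -132.8  316.5] unit xy -0.8 -10.9 w 0.468 F [-0.7  0.3 -0.4] q7 2.03
14 51 widths 23.5 y mean upper -2.34 at z 159.4 fit y0 -2.80 lean 0.60 holes [[-83.3, -68.7]] [[193.6, 110.9]]
15 51 widths 23.1 y mean upper -3.09 at z 159.4 fit y0 -2.95 lean -0.20 holes [[-83.3, -68.5]] [[205.1, 111.0]]
```

```bash

for i in 1 2 ; do
python3 -m creep '[{"dx":-0.6,"dy":0,"dz":0,"ax":0,"ay":0,"az":0,"grip":0.06},{"dx":-1,"dy":0,"dz":0,"ax":0,"ay":0,"az":0,"grip":0.06},{"dx":-1,"dy":0,"dz":0,"ax":0,"ay":0,"az":0,"grip":0.06}]' >/dev/null
python3 go.py 0 -2.5 318 90|head -1;done
python3 - <<'E'
from h import *
import pickle
p,d=manip.get_image("wrist");cv2.imwrite(f"pics/wrist16.png",p[:,:,::-1]);np.save("pics/wrist16.npy",d);pickle.dump(cal("wrist"),open("pics/w16.pkl","wb"))
E
python3 lean.py 16
```

```text
t 27.57 p [ 505.2 -133.4  316.5] unit xy -0.7 -11.4 w 0.469 F [-1.3  4.   1.7] q7 2.03
t 27.95 p [ 505.3 -133.9  316.5] unit xy -0.7 -12.0 w 0.472 F [-1.2  5.1  3.6] q7 2.04
16 51 widths 23.5 y mean upper -4.16 at z 159.4 fit y0 -3.35 lean -1.09 holes [[-83.3, -68.6]] [[213.8, 110.9]]
```

Re-feel: contact-to-contact travel is now about 16 mm, which is just the finger clearance, and the stiffness has doubled to about 5.6 N/mm. That means the play is gone and both pads bear. Releasing and rising.

```bash

python3 -m creep '[{"dx":1.5,"dy":0,"dz":0,"ax":0,"ay":0,"az":0,"grip":0.06},{"dx":3,"dy":0,"dz":0,"ax":0,"ay":0,"az":0,"grip":0.06},{"dx":6,"dy":0,"dz":0,"ax":0,"ay":0,"az":0,"grip":0.06},{"dx":9,"dy":0,"dz":0,"ax":0,"ay":0,"az":0,"grip":0.06},{"dx":9,"dy":0,"dz":0,"ax":0,"ay":0,"az":0,"grip":0.06}]' >/dev/null
python3 go.py 0 -2.5 318 90|head -1
python3 -m creep '[{"dx":0,"dy":0,"dz":-15,"ax":0,"ay":0,"az":0,"grip":0.06},{"dx":0,"dy":0,"dz":-35,"ax":0,"ay":0,"az":0,"grip":0.06},{"dx":0,"dy":0,"dz":-55,"ax":0,"ay":0,"az":0,"grip":0.06},{"dx":0,"dy":0,"dz":-73,"ax":0,"ay":0,"az":0,"grip":0.06},{"dx":0,"dy":0,"dz":-73,"ax":0,"ay":0,"az":0,"grip":0.06}]' >/dev/null
python3 -m creep '[{"dx":0,"dy":0,"dz":0,"ax":0,"ay":0,"az":0,"grip":0.06},{"dx":0,"dy":0,"dz":0,"ax":0,"ay":0,"az":0,"grip":0.06}]' >/dev/null
python3 go.py 0 -2.5 391 90
python3 - <<'E'
from h import *
import pickle
for n in("wrist","top"):
    p,d=manip.get_image(n);cv2.imwrite(f"pics/{n}17.png",p[:,:,::-1]);np.save(f"pics/{n}17.npy",d)
    if n=="wrist":pickle.dump(cal("wrist"),open("pics/w17.pkl","wb"))
E
python3 lean.py 17
```

```text
t 28.62 p [ 504.5 -124.7  316.6] unit xy -0.6 -2.8 w 0.467 F [ 0.6 -0.5  0.2] q7 2.02
t 29.50 p [ 504.8 -125.3  391.1] unit xy -0.3 -3.4 w 0.469 F [-0.1 -1.2 -0.3] q7 1.96
d [0.9 0.3 0.1] rot [ 0.1 -0.1 -0.2]
17 55 widths 24.0 y mean upper -3.28 at z 168.5 fit y0 -3.09 lean -0.20 holes [[-83.2, -68.4], [-83.0, 61.7]] [[219.8, 109.5], [334.3, 109.2]]
```

View pics/wrist17.png

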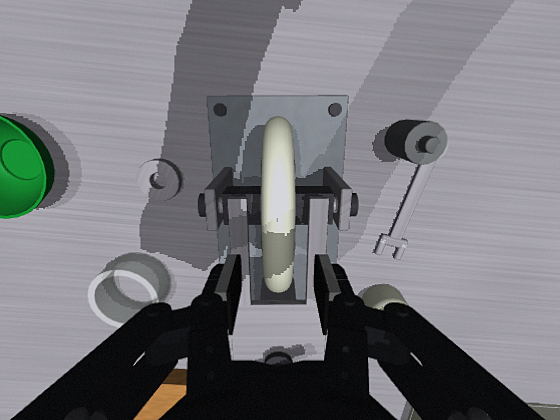

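View pics/top17.png

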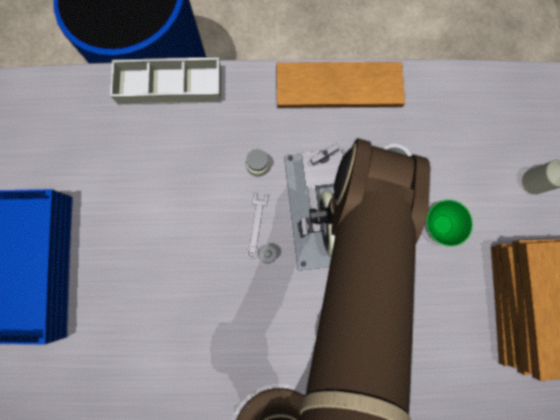

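The wheel is upright (lean −0.2 mm, column 278, midway between the cheeks), the gripper is clear above it, and the bystanders are where they were. Handing in.

```bash
python3 -c "
from plant import manip
print(manip.sign_off(), manip.get_state()['t'])"
```

```text
the job is handed in; nothing more can be done
the job is handed in; nothing more can be done
```

I felt the wheel's play, turned the tee to take it up plus a nip, let go and handed the job in at about 30 s. No verdict was reported.

- **Feeling the play:** with the fingers loosely astride the rim, I pushed it to the +y stop and then the −y stop, at no more than about 7 N each way. That gave about 5.5 mm of play to each side.
- **Tightening:** I turned the tee clockwise 62.9° (1.10 rad), about 0.92 rad for the play and the rest for the nip.
- **Play check:** I pushed the rim gently both ways again. Travel from contact to contact was about 16 mm, which is just the finger clearance. The wheel was about twice as stiff as at a single stop before tightening, so I take it that both pads bear.
- **Final state:** lean is −0.2 mm and the gripper is well clear above the wheel. The bystanders look to be where they were, though in the last top view the arm hides the bearing and part of the tape; both show in place in the wrist view.

**What disagreed or stayed uncertain:**
- The top camera put the unit about 2–3 mm further to +y than the wrist camera and the felt stops did. I went by the wrist camera and the stops.
- The wrist torque reading was too noisy to show the screw going snug.
- The stiffness I felt at the stops was about 2.7 N/mm rather than the stated 4.5. The play could therefore be nearer 5.0 mm, so the pad force is an estimate of 8–16 N, not a measurement. All of that range is inside the accepted 2–26 N.

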